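Angle the loaded cigar mould past the cutter into its bay

TASK

Put the loaded cigar mould away in its bay at the back of the bench: with the fingertips, push one end and then the other to angle it in behind the foot of the brass cutter, until it lies between the two inner dividers, flat against the back board along its whole length. Slide it gently on the bench, without gripping, lifting or tipping it, do not shove the cutter, and leave everything else on the bench where it is.

Things in the scene. Friction and masses are not known exactly. Their poses are not given: they have to be found in the camera images.
- mould: The loaded lower half of a beech cigar mould: flat block 76 mm wide (x), 330 mm long (y), 30 mm high, twelve brown bunches fast in grooves across it (tops at 37 mm). About 0.55 kg, loose, wood friction. Origin: centre of the underside, z up. Its +x long side faces the back board, its +y end is nearer the cutter. It starts in front of the bay, wholly to the right of the cutter's foot.
- rear_left (a point): Corner of the mould farthest from the robot at its +y (left) end: 38 mm in x, +165 mm in y from the mould's centre, 15 mm up.
- rear_right (a point): Corner of the mould farthest from the robot at its -y (right) end: 38 mm in x, -165 mm in y from the mould's centre, 15 mm up.
- bay: Fixed wooden bay, 42 mm high: back board (18 x 672 mm) with four 12 mm dividers standing out from it to x = -80 mm, centred at y = +194, -194 (inner; 376 mm clear between, the mould's place), +330 and -330 mm. Origin: bench height, on the board's front face that the mould must lie against, midway between the inner dividers; x away from the robot, y left along the board, z up.
- cutter: Brass cigar cutter fixed in front of the bay's left half. Origin: centre of its round foot, at bench height. Foot 72 mm across, 5 mm at the rim, rising to a post 22 mm thick, 112 mm high. From 110 mm up a bed 65 mm wide runs from 35 mm right of the post (-y) to 195 mm left (+y), with a lever there up to 305 mm. Foot rim to back board: 131 to 141 mm.
- cigar_box: Bystander: open cedar box of cigars, 150 x 215 x 62 mm, on the right. Origin: centre of the underside.
- gum_pot: Bystander: amber jar with brass cap, 60 mm across, 65 mm high, in one of the outer compartments. Origin: centre of the underside.
- band_dish: Bystander: white bowl, 84 mm across, 35 mm high, in the other outer compartment. Origin: centre of the underside.
- chaveta: Bystander: flat steel cutting blade, 105 x 55 x 7 mm, lying on the rolling board at the left. Origin: centre of the underside.
- mister: Bystander: clear spray bottle with black head, 66 mm across, 155 mm high, to the right of the bay. Origin: centre of the underside.
- ring_gauge: Bystander: flat wooden gauge with five black rounds, 60 x 140 x 12 mm, in front on the left. Origin: centre of the underside.

How it is judged (in metres and radians):
At the end, for the whole second after the job is handed in: The mould lies still and flat on the bench between the bay's inner dividers, both of its rear corners within 8 mm of the back board (x of each of rear_left, rear_right in the frame of bay above -0.008 m and y of rear_left in the frame of bay below 0.19 m and y of rear_right in the frame of bay above -0.19 m and height (world z) of mould below 0.004 m and angle between mould's own z axis and vertical below 0.05 rad and linear speed of mould below 0.01 m/s and angular speed of mould below 0.05 rad/s); the robot touches nothing.
It fails at once if the mould is lifted or tipped (height (world z) of mould above 0.008 m or angle between mould's own z axis and vertical above 0.1 rad).
It fails at once if the fingers straddle the mould as for a grasp (z of the grasp point in the frame of mould below 0.05 m and x of the grasp point in the frame of mould between -0.03 and 0.03 m and y of the grasp point in the frame of mould between -0.16 and 0.16 m).
It fails at once if the cutter is shoved (more than 20 N) by the mould or the robot (contact force between any of mould, the arm, the fingers and cutter above 20 N).
It fails at once if another thing on the bench is moved more than 20 mm (distance of any of cigar_box, gum_pot, band_dish, chaveta, mister, ring_gauge from where it was at the start of the episode above 0.02 m).
It also fails if it takes over 72 s, if anything falls off the work surface, if the arm or the gripper's body presses on something with over 40 N, if the wrist force passes 120 N, or if a joint passes its speed limit or range.

ROBOT

A 7-joint arm with a two-finger parallel gripper is mounted at the origin on the work surface. World frame = base frame: x ahead of the robot, y to its left, z up, the work surface at z = 0. Lengths are in m, angles in degrees, forces in N, time in s.
With the tool pointing down it reaches from about 0.425 to 1.025 m from the base axis. Payload 9.4 kg.
Tool frame: the origin (TCP) lies on the centre line of the jaws, within the pads' length; the fingertips stand 25 mm ahead of it and the grasp point (between the pads) lies 6 mm ahead of it; z points along the fingers, y is the line along which they close (so a half turn about z gives the same grasp; the last joint's range is limited). The gripper opens to 85 mm and grips with 20 to 120 N. Pads are 22 mm wide; open, the fingers measure 114 mm over their backs; the gripper's body (76 mm by 85 mm) begins 54 mm behind the grasp point. The pads swing forward as they close: fully open they stand 13 mm farther back than shut.
Start: joints at [60.579, 34.337, -0.143, 91.639, 0.103, 54.024, -4.572], TCP at [0.307, -0.657, 0.256] pointing down, gripper open.
Joint ranges: [-147.43, 147.43], [-19.82, 112.94], [-74.19, 73.91], [6.32, 146.72], [-59.91, 239.91], [6.04, 106.73], [-150.56, 150.56]. Speed limits (degrees/s): [127.2, 127.2, 172.46, 172.46, 180, 180, 180].

INTERFACE

Orientations are given as a 3x3 rotation matrix whose columns are the frame's x, y, z axes.
In Python, from workcell import r gives the robot as it stands.
- The arm moves only by the shell command python3 -m jog 'ROWS'. ROWS is text: rows parted by semicolons, each of 7 numbers parted by spaces: the closure in counts, from 0 (fully open) to 255 (shut), then the shift along the tool's x, y, z in cm, then the turn, a rotation vector about the tool's x, y, z in rad. In form: jaw dx dy dz wx wy wz; .... A call has 1 to 8 rows; each row is the pose to reach, as a shift and turn from the pose commanded when the call began, along the tool's axes at that moment; what a row does not reach only later rows make up. A row lasts 1/8 s, in which the tool goes at most 62.5 mm and 10.7 degrees, less where a joint would pass 70% of its speed; a pose out of reach is approached as far as the arm can. A call with a gripper value outside its range is refused whole. The fingers move at their own pace and stop on an object; the grip force is fixed at half the most. Time passes only in rows, so rows that repeat a pose let the fingers close. It gives the time, the measured TCP pose, the force, the opening and the grip force at its end, in the units of the state.
- r.read_state(): the state, without advancing time (a new reading comes with each control period).
- r.camera(name): name is "scene" or "top"; returns a dict with "img" (420x560x3 uint8, blue, green, red), "fx", "fy", "cx", "cy" (pixels), "cam_to_world" (4x4, takes a point from camera to world coordinates). Camera axes: x right, y up, looking along -z (the intrinsics and any distortion apply to the point x, -y, -z); pixel columns grow to the right and rows downward; lengths in m; the calibration is good to about 2 mm. A picture is of the moment at which its call begins. There is no depth.
- r.finish_job(): hands the job in; it is judged then, once.
The state is a dict: "time_s": time; "qpos": joint angles; "qd": joint speeds; "effort": joint torques, N m; "position": TCP position; "ee_rot": TCP orientation; "wrist_force": force on the tool from outside, world axes, zero at the start; "wrist_torque": the same for the moment, N m; "gripper_width": finger opening in m; "finger_force": force on a finger pad.
Only numpy, scipy, OpenCV 4.12 (cv2) and the standard library are available. Lean on these libraries where they do the work, as an engineer would, in place of code of your own. Each camera call takes 0.05 s, during which the arm holds its last target. There are 200 camera calls.

## Working session

There is one attempt and no reset: what is moved stays moved. The work goes in short steps, Python scripts to look and compute and a shell command to move; the robot and the scene stay as the last step left them, time stands still between calls to the robot, and variables do not carry over. Pictures are saved under pics/ and viewed, at most 10 in all, crops included, and the job is handed in when it is done.

```bash
mkdir -p pics; ls; cat > h.py <<'E'
import numpy as np, cv2
from workcell import r
def ray(c,u,v):
    M=np.array(c["cam_to_world"]); d=np.array([(u-c["cx"])/c["fx"],-(v-c["cy"])/c["fy"],-1.0])
    return M[:3,3],M[:3,:3]@d
def onz(c,u,v,z):
    o,d=ray(c,u,v); return o+d*(z-o[2])/d[2]
def proj(c,p):
    M=np.array(c["cam_to_world"]); q=M[:3,:3].T@(np.array(p)-M[:3,3])
    return c["cx"]+c["fx"]*q[0]/-q[2], c["cy"]-c["fy"]*q[1]/-q[2]
E
python3 - <<'E'
from h import *
s=r.read_state(); print(s)
for n in("top","scene"):
    c=r.camera(n); cv2.imwrite(f"pics/{n}0.png",c["img"]); print(n,{k:v for k,v in c.items() if k!="img"})
E
```

```text
pics
{'time_s': 0.0, 'qpos': array([60.57692968, 34.38706373, -0.14668519, 91.68295043,  0.10329809,
       54.02411264, -4.57393271]), 'qd': array([-0.01118887,  0.01098517,  0.01789016, -0.0114197 ,  0.01140748,
        0.1096751 ,  0.02925243]), 'effort': array([-6.79048862e-04, -7.76449156e+01,  1.56522196e+00, -2.58018082e+01,
        1.24250530e-02,  8.93393444e-03, -5.86240867e-05]), 'position': array([ 0.30652692, -0.65650929,  0.25537199]), 'ee_rot': array([[ 9.06078887e-01,  4.23107997e-01, -8.20327863e-04],
       [ 4.23108768e-01, -9.06077785e-01,  1.42075319e-03],
       [-1.42148816e-04, -1.63440238e-03, -9.99998654e-01]]), 'wrist_force': array([0.59745738, 0.06388224, 0.20845091]), 'wrist_torque': array([-0.01803481,  0.01711654, -0.03397281]), 'finger_force': 0.0, 'gripper_width': 0.08544657388251801}
top {'fx': 389.7347464834251, 'fy': 389.7347464834251, 'cx': 279.07940169397045, 'cy': 200.1476415106419, 'cam_to_world': array([[ 0.02671523,  0.99449709, -0.1013007 ,  0.3946532 ],
       [-0.99963125,  0.02707039,  0.00213274, -0.00170417],
       [ 0.00486326,  0.10120637,  0.99485357,  1.57650451],
       [ 0.        ,  0.        ,  0.        ,  1.        ]])}
scene {'fx': 394.8807192556932, 'fy': 394.8807192556932, 'cx': 281.10810241535455, 'cy': 202.74293336075095, 'cam_to_world': array([[-0.83221853, -0.45694851,  0.31402289,  0.94811015],
       [ 0.55428169, -0.69952927,  0.45103283,  0.64664911],
       [ 0.01356943,  0.54941501,  0.83543941,  1.21449879],
       [ 0.        ,  0.        ,  0.        ,  1.        ]])}
```

View pics/top0.png

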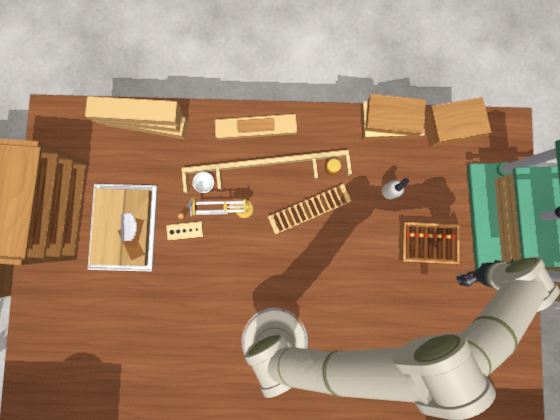

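View pics/scene0.png

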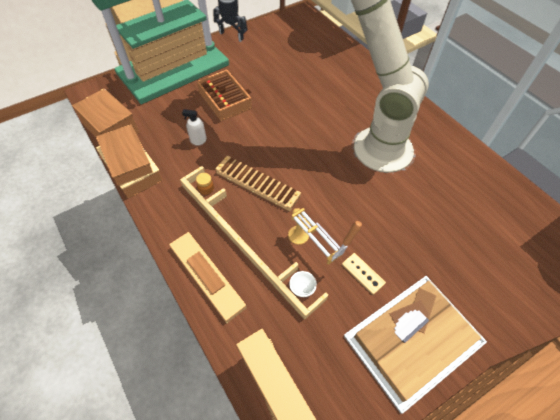

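The top view shows the bay board from about (183,170) to (350,155), with inner dividers near (219,178) and (316,168). The mould lies at an angle from (272,222) to (347,195), and the cutter foot is near (245,210). The scene view shows the same layout. I'll enlarge both views to get exact pixels.

```bash
python3 - <<'E'
import cv2
a=cv2.imread("pics/top0.png")[140:240,170:370]; cv2.imwrite("pics/c1.png",cv2.resize(a,None,fx=4,fy=4,interpolation=cv2.INTER_CUBIC))
a=cv2.imread("pics/scene0.png")[150:320,170:370]; cv2.imwrite("pics/c2.png",cv2.resize(a,None,fx=3.5,fy=3.5,interpolation=cv2.INTER_CUBIC))
E
```

```text
(no output)
```

View pics/c1.png

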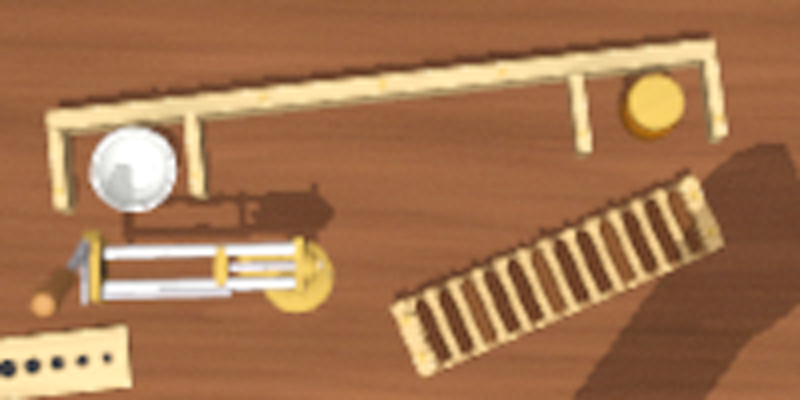

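View pics/c2.png

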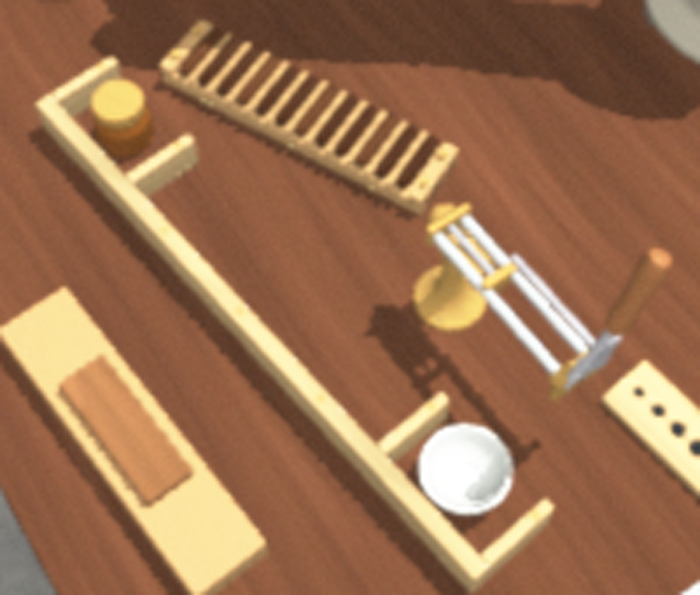

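The crops show these pixels, in c1 (×4, offset 170,140):
- **Board:** back top edge runs from (45,113) to (713,38).
- **Mould:** rear top edge runs from (390,310) to (690,174).
- **Cutter:** foot is centred near (299,278).

c2 gives the same features for a cross-check.

```bash
cat >> h.py <<'E'
class C: pass
def tri(c1,p1,c2,p2):
    o1,d1=ray(c1,*p1);o2,d2=ray(c2,*p2)
    t=np.linalg.lstsq(np.array([d1,-d2]).T,o2-o1,rcond=None)[0]
    a,b=o1+t[0]*d1,o2+t[1]*d2
    return (a+b)/2,np.linalg.norm(a-b)
E
python3 - <<'E'
from h import *
T=r.camera("top");S=r.camera("scene")
np.set_printoptions(precision=4,suppress=True)
t=lambda x,y:(x/4+170-.4,y/4+140-.4); s=lambda x,y:(x/3.5+170-.4,y/3.5+150-.4)
L=onz(T,*t(45,113),.042)[:2];R=onz(T,*t(713,38),.042)[:2]
print("board back top",L,R,np.linalg.norm(L-R))
print(" scene check",onz(S,*s(474,588),.042),onz(S,*s(38,105),.042))
ey=(L-R)/np.linalg.norm(L-R);ex=np.array([ey[1],-ey[0]]);O=(L+R)/2-.018*ex
print("bay O",O,"yaw",np.degrees(np.arctan2(ex[1],ex[0])))
for n,p in dict(LL=(61,207),iL=(197,192),iR=(585,148),RR=(720,134)).items():
    q=onz(T,*t(*p),.042)[:2]-O;print(n,q@ex,q@ey)
m={}
for n,a,b in(("rl",(390,310),(418,203)),("rr",(690,174),(163,70)),("fl",(428,373),(456,150)),("fr",(722,236),(207,24))):
    q=onz(T,*t(*a),.03);q2=onz(S,*s(*b),.03);m[n]=q
    print(n,q,q2,"tri",tri(T,t(*a),S,s(*b)),"bay",(q[:2]-O)@ex,(q[:2]-O)@ey)
print(np.linalg.norm(m['rl']-m['rr']),np.linalg.norm(m['fl']-m['rl']))
for n,c,p in(("footT",T,t(299,278)),("footS",S,s(450,298)),("foot right T",T,t(333,275)),("foot front T",T,t(300,313))):
    q=onz(c,*p,.004);print(n,q,(q[:2]-O)@ex,(q[:2]-O)@ey)
E
```

```text
board back top [0.6696 0.3899] [ 0.7643 -0.2755] 0.6720900292726727
 scene check [0.6751 0.3943 0.042 ] [ 0.7611 -0.2738  0.042 ]
bay O [0.6992 0.0547] yaw 8.101906143783125
LL -0.07783545308830843 0.3287303457520907
iL -0.07824042132076683 0.1935120078748497
iR -0.0781967394782378 -0.19451097007922147
RR -0.0794920029301776 -0.33009356143355395
rl [0.4832 0.0407 0.03  ] [0.4907 0.0398 0.03  ] tri (array([0.486 , 0.0389, 0.0241]), np.float64(0.006379197285436381)) bay -0.21576881157871688 0.01662067607018084
rr [ 0.6277 -0.2558  0.03  ] [ 0.6256 -0.2525  0.03  ] tri (array([ 0.6265, -0.255 ,  0.0285]), np.float64(0.00349422555349328)) bay -0.11451333666310055 -0.2972853917849127
fl [0.4219 0.0013 0.03  ] [0.4205 0.0073 0.03  ] tri (array([0.4201, 0.0029, 0.025 ]), np.float64(0.004970520469864159)) bay -0.28200250440263813 -0.013758187523759804
fr [ 0.5661 -0.2884  0.03  ] [ 0.5539 -0.283   0.03  ] tri (array([ 0.5603, -0.2834,  0.0354]), np.float64(0.012773011111788878)) bay -0.18012435052194317 -0.3208846549699062
0.32983282225490174 0.07286821953604197
footT [0.5146 0.1344 0.004 ] -0.17151413734012683 0.10490924641963621
footS [0.5173 0.1368 0.004 ] -0.16845493863060385 0.10692021120520799
foot right T [0.5185 0.1001 0.004 ] -0.1724086989903625 0.07043879738944009
foot front T [0.4792 0.1321 0.004 ] -0.20684121592035945 0.1076422582161428
```

The geometry fits the given sizes: board 672 mm, mould 330 × 73 mm, dividers at ±194 mm. In the bay frame the mould sits at (-0.198, -0.154) with yaw +18°, and the cutter is at (-0.170, 0.106). I'll shut the fingers and go to the front-left side of the mould first.

```bash
cat >> h.py <<'E'
np.set_printoptions(precision=4,suppress=True)
O=np.array([.6992,.0547]);YAW=np.radians(8.1)
EX=np.array([np.cos(YAW),np.sin(YAW)]);EY=np.array([-EX[1],EX[0]])
def w2b(p): p=np.array(p)[:2]-O; return np.array([p@EX,p@EY])
def b2w(x,y): return O+x*EX+y*EY
def go(x,y,z,yaw=0):   # bay-frame goal -> row numbers (cm, rad)
    s=r.read_state();R=s["ee_rot"];d=np.append(b2w(x,y),z)-s["position"]
    cur=np.arctan2(R[1,0],R[0,0]); wz=-(YAW+np.radians(yaw)-cur)
    print("row",np.round(100*R.T@d,2),"wz",round(wz,3),"r",np.linalg.norm(b2w(x,y)),"now",w2b(s["position"]),s["position"][2],"F",s["wrist_force"],"t",s["time_s"])
E
python3 -c "
from h import *
print(w2b([.434,-.071]));go(-.279,-.087,.2)"
python3 -m jog '255 18 -24 0 0 0 .15; 255 36 -48 0 0 0 .3; 255 36 -48 0 0 0 .3; 255 36 -48 0 0 0 .3; 255 36 -48 0 0 0 .3; 255 36 -48 0 0 0 .3; 255 36 -48 0 0 0 .3; 255 36 -48 0 0 0 .3'
python3 -c "
from h import *
go(-.279,-.087,.1)"
```

```text
[-0.2803 -0.0871]
row [ 36.45 -47.65   5.62] wz 0.295 r 0.4409535954540755 now [-0.4889 -0.649 ] 0.255744087832575 F [-0.2353 -0.4155 -0.3372] t 0.2
time_s: 1.2
position: [0.4096, -0.1657, 0.2565]
ee_rot: [[0.991, 0.136, 0.001], [0.136, -0.991, -0.0], [0.001, 0.0, -1.0]]
wrist_force: [1.8, -0.0, 1.0]
gripper_width: -0.0001
finger_force: 0.0
row [ 3.83 -9.06 15.65] wz -0.005 r 0.4409535954540755 now [-0.3178 -0.1774] 0.25649865388924514 F [ 1.8225 -0.0249  0.9794] t 1.2
```

```bash
python3 -c "
from h import *
go(-.286,-.092,.1)"
python3 -m jog '255 1.5 -4.5 8 0 0 0; 255 3.1 -8.5 15 0 0 0; 255 3.1 -8.5 15.5 0 0 0; 255 3.1 -8.5 15.5 0 0 0; 255 3.1 -8.5 15.5 0 0 0'
python3 - <<'E'
from h import *
go(-.286,-.092,.040)
for n in("top","scene"):
    c=r.camera(n);cv2.imwrite(f"pics/{n}1.png",c["img"])
a=cv2.imread("pics/top1.png")[140:240,210:350];b=cv2.imread("pics/scene1.png")[120:220,200:330]
f=lambda q:cv2.resize(q,(560,400),interpolation=cv2.INTER_CUBIC)
b=cv2.resize(b,(400,300),interpolation=cv2.INTER_CUBIC);a=cv2.resize(a,(400,286),interpolation=cv2.INTER_CUBIC)
cv2.imwrite("pics/v1.png",np.hstack([a,b[:286]]))
E
```

```text
row [ 3.13 -8.56 15.65] wz -0.005 r 0.4358149447560736 now [-0.3178 -0.1774] 0.25649865388924514 F [ 1.8225 -0.0249  0.9794] t 1.2
time_s: 1.82
position: [0.4284, -0.0797, 0.1017]
ee_rot: [[0.991, 0.136, -0.0], [0.136, -0.991, -0.0], [-0.0, 0.0, -1.0]]
wrist_force: [-0.0, -1.3, 0.2]
gripper_width: -0.0001
finger_force: 0.0
row [ 0.11 -0.29  6.17] wz -0.005 r 0.4358149447560736 now [-0.2871 -0.0949] 0.10173292312271813 F [-0.0051 -1.2847  0.1802] t 1.825
```

View pics/v1.png

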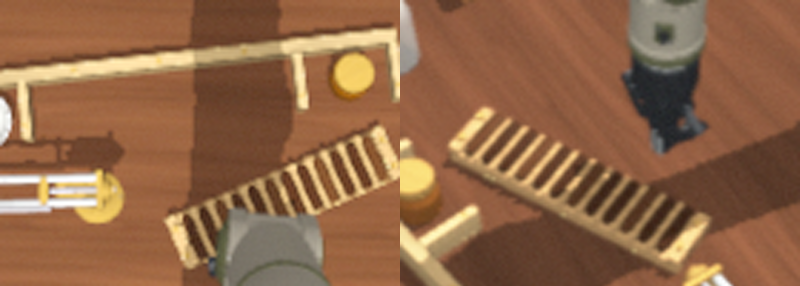

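The fingers are shut and hover just in front of the left part of the mould, clear of its front side. Next I descend.

```bash
python3 -m jog '255 0.1 -0.3 2 0 0 0; 255 0.1 -0.3 4 0 0 0; 255 0.1 -0.3 5.2 0 0 0; 255 0.1 -0.3 6.2 0 0 0; 255 0.1 -0.3 6.2 0 0 0'
python3 -c "
from h import *
go(-.186,-.092,.040)"
```

```text
time_s: 2.55
position: [0.4287, -0.0787, 0.0445]
ee_rot: [[0.991, 0.135, -0.002], [0.135, -0.991, -0.005], [-0.003, 0.005, -1.0]]
wrist_force: [-0.3, -1.2, 0.3]
gripper_width: 0.0001
finger_force: 0.0
row [10.05 -0.26  0.42] wz -0.006 r 0.5317151811310451 now [-0.2865 -0.0939] 0.04451476548188014 F [-0.2793 -1.2054  0.3125] t 2.55
```

```bash
python3 -m jog '255 1 -.1 .2 0 0 0; 255 2 -.3 .4 0 0 0; 255 3 -.6 .4 0 0 0; 255 4 -1 .4 0 0 0; 255 5 -1.5 .4 0 0 0; 255 6 -2 .4 0 0 0; 255 7 -2.5 .4 0 0 0; 255 8 -3 .4 0 0 0'
cat >> h.py <<'E'
def look(i):
    T=r.camera("top");S=r.camera("scene");go(0,0,.04)
    cv2.imwrite(f"pics/top{i}.png",T["img"]);cv2.imwrite(f"pics/scene{i}.png",S["img"])
    for n,c in(("top",T),("scene",S)):
        im=c["img"];h=cv2.cvtColor(im,cv2.COLOR_BGR2HSV)
        k=cv2.inRange(h,(12,60,140),(30,190,255))
        # ROI: the bench area in the bay frame, at z=.03, in front of the board, right of the cutter bed
        poly=np.array([proj(c,[*b2w(x,y),.03]) for x,y in((-.35,-.42),(-.35,.06),(-.2,.06),(-.125,.06),(-.125,.185),(-.012,.185),(-.012,-.185),(-.09,-.185),(-.09,-.42))],np.int32)
        m=np.zeros(k.shape,np.uint8);cv2.fillPoly(m,[poly],255);k&=m
        k=cv2.morphologyEx(k,cv2.MORPH_CLOSE,np.ones((9,9)))
        cs=sorted(cv2.findContours(k,cv2.RETR_EXTERNAL,cv2.CHAIN_APPROX_NONE)[0],key=cv2.contourArea)[-2:]
        for q in cs:
            if cv2.contourArea(q)<80: continue
            P=np.array([w2b(onz(c,*p[0],.03)) for p in q]);rc=cv2.minAreaRect((P*1000).astype(np.float32))
            print(n,"ctr",np.round(rc[0]),"size",np.round(rc[1]),"ang",round(rc[2],1),"box",np.round(cv2.boxPoints(rc)).tolist())
E
python3 -c "
from h import *
look(2)"
```

```text
time_s: 3.55
position: [0.5036, -0.0361, 0.0385]
ee_rot: [[0.991, 0.137, -0.006], [0.137, -0.991, -0.004], [-0.006, 0.003, -1.0]]
wrist_force: [-1.9, -1.3, 1.2]
gripper_width: 0.0
finger_force: 1.2
row [20.49 -6.22 -0.23] wz -0.003 r 0.7013363886181866 now [-0.2051 -0.0616] 0.03850283232328916 F [0.1509 1.0625 0.5142] t 3.65
top ctr [-179.   68.] size [243. 343.] ang 90.0 box [[-351.0, -54.0], [-8.0, -54.0], [-8.0, 189.0], [-350.0, 190.0]]
top ctr [-212. -277.] size [286. 278.] ang 89.8 box [[-351.0, -419.0], [-74.0, -420.0], [-73.0, -134.0], [-350.0, -133.0]]
scene ctr [-124. -121.] size [209. 381.] ang 6.5 box [[-249.0, 56.0], [-206.0, -322.0], [2.0, -299.0], [-41.0, 80.0]]
```

```bash
python3 - <<'E'
import cv2,numpy as np
im=cv2.imread("pics/top0.png");h=cv2.cvtColor(im,cv2.COLOR_BGR2HSV)
print("board",h[160,280],h[158,300],"mould end",h[220,274],h[192,345],h[225,276],"bench",h[190,260],h[240,300])
t=cv2.imread("pics/top2.png")[140:240,210:350];b=cv2.imread("pics/scene2.png")[130:230,190:330]
cv2.imwrite("pics/v2.png",np.hstack([cv2.resize(q,(400,286),interpolation=cv2.INTER_CUBIC) for q in(t,b)]))
E
```

```text
board [ 22  79 255] [ 21  81 255] mould end [ 18 109 223] [ 18 113 200] [ 17 122 170] bench [ 12 147 161] [ 11 146 161]
```

View pics/v2.png

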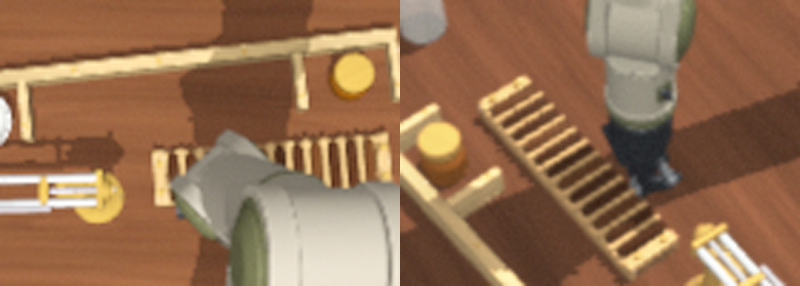

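The mould has turned to about parallel with the board, with its left end near (155,180) in the crop, and the finger is in contact at the left. I'll fix the colour mask.

```bash
sed -i 's/(12,60,140),(30,190,255)/(15,50,60),(30,150,255)/; s/MORPH_CLOSE,np.ones((9,9))/MORPH_CLOSE,np.ones((7,7))/' h.py
python3 - <<'E'
from h import *
look(3)
E
```

```text
row [20.62 -6.29 -0.26] wz -0.004 r 0.7013363886181866 now [-0.2064 -0.0622] 0.03848562299622004 F [ 0.3318 -0.0618 -1.2655] t 3.75
top ctr [-159. -210.] size [195.  74.] ang 87.1 box [[-201.0, -305.0], [-127.0, -309.0], [-117.0, -115.0], [-191.0, -111.0]]
top ctr [-222.  -59.] size [267. 118.] ang 29.1 box [[-368.0, -73.0], [-311.0, -176.0], [-77.0, -46.0], [-134.0, 57.0]]
scene ctr [-157. -122.] size [138. 376.] ang 6.9 box [[-248.0, 56.0], [-203.0, -317.0], [-66.0, -300.0], [-111.0, 73.0]]
```

Mould in the bay frame: yaw about -3°, centre (-0.157, -0.141). I'll continue the push to about -18°, shifting the contact left.

```bash
python3 -m jog '255 .5 -.7 0 0 0 0; 255 1.2 -1.4 0 0 0 0; 255 2 -2 0 0 0 0; 255 2.8 -2.5 0 0 0 0; 255 3.6 -3 0 0 0 0; 255 4.3 -3 0 0 0 0; 255 5 -3 0 0 0 0; 255 5 -3 0 0 0 0'
python3 - <<'E'
from h import *
look(4)
E
```

```text
time_s: 4.75
position: [0.5493, 0.0001, 0.0382]
ee_rot: [[0.991, 0.136, -0.004], [0.136, -0.991, -0.003], [-0.005, 0.002, -1.0]]
wrist_force: [0.4, -0.9, -0.6]
gripper_width: 0.0001
finger_force: 0.0
row [15.64 -3.38 -0.27] wz -0.005 r 0.7013363886181866 now [-0.1566 -0.0331] 0.03817906477645827 F [-0.0863 -0.8679  0.6209] t 4.85
top ctr [-118.    9.] size [ 57. 137.] ang 88.8 box [[-187.0, -18.0], [-51.0, -21.0], [-49.0, 36.0], [-186.0, 39.0]]
top ctr [-192. -126.] size [185. 333.] ang 39.3 box [[-369.0, -56.0], [-158.0, -313.0], [-15.0, -196.0], [-226.0, 62.0]]
scene ctr [-295. -133.] size [142.  25.] ang 39.5 box [[-357.0, -168.0], [-342.0, -187.0], [-232.0, -97.0], [-248.0, -78.0]]
scene ctr [-154. -124.] size [350. 145.] ang 76.3 box [[-266.0, -277.0], [-125.0, -311.0], [-42.0, 29.0], [-183.0, 64.0]]
```

```bash
python3 -m jog '255 -2 0 0 0 0 0; 255 -3 0 -4 0 0 0; 255 -3 2 -8 0 0 0; 255 -3 8 -10 0 0 0; 255 -3 14 -10 0 0 0; 255 -3.5 20 -10 0 0 0; 255 -3.5 26 -10 0 0 0; 255 -3.5 32.5 -10 0 0 0'
python3 - <<'E'
from h import *
look(5)
T=r.camera("top");print("mister",w2b(onz(T,392,193,0)))
t=cv2.imread("pics/top5.png")[140:240,210:350];b=cv2.imread("pics/scene5.png")[130:230,190:330]
cv2.imwrite("pics/v5.png",np.hstack([cv2.resize(q,(400,286),interpolation=cv2.INTER_CUBIC) for q in(t,b)]))
E
```

```text
time_s: 5.85
position: [0.5583, -0.3262, 0.1395]
ee_rot: [[0.991, 0.137, -0.005], [0.137, -0.991, -0.004], [-0.005, 0.003, -1.0]]
wrist_force: [1.6, 1.0, 0.0]
gripper_width: 0.0001
finger_force: 0.0
row [ 19.07 -36.74   9.47] wz -0.015 r 0.7013363886181866 now [-0.1954 -0.3639] 0.1385221087918471 F [-0.5916 -0.2577 -0.6079] t 5.95
top ctr [-146. -400.] size [ 39. 117.] ang 89.8 box [[-204.0, -420.0], [-87.0, -420.0], [-87.0, -381.0], [-204.0, -381.0]]
top ctr [-134. -134.] size [333.  82.] ang 73.4 box [[-221.0, -282.0], [-143.0, -305.0], [-47.0, 14.0], [-125.0, 38.0]]
scene ctr [ -87. -142.] size [349. 171.] ang 73.4 box [[-218.0, -285.0], [-54.0, -334.0], [45.0, 1.0], [-119.0, 50.0]]
mister [-0.1744 -0.4999]
```

View pics/v5.png

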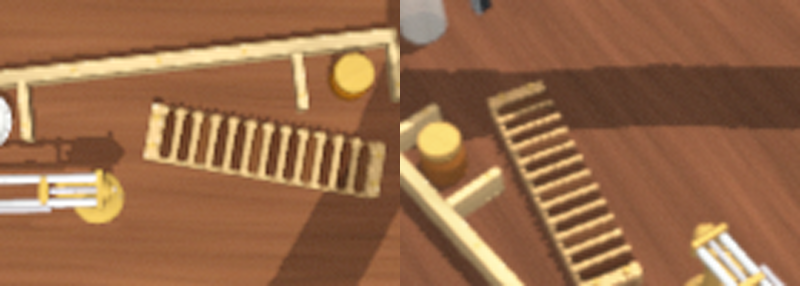

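The mould is now angled at -16.7° with its rear-left corner at (-0.047, 0.014). That puts the slide line about 30 mm clear of the foot. I'll turn the tool to match, descend at the right end, then push along the mould's axis.

```bash
python3 -c "
from h import *
go(-.190,-.331,.040,-16.7)"
python3 -m jog '255 .3 -.5 1 0 0 .15; 255 .5 -1 2 0 0 .28; 255 .5 -2.5 4 0 0 .28; 255 .5 -3 6 0 0 .28; 255 .5 -3.2 8 0 0 .28; 255 .5 -3.2 9.8 0 0 .28; 255 .5 -3.2 9.8 0 0 .28'
python3 -c "
from h import *
go(-.190,-.331,.040,-16.7); look(6)"
```

```text
row [ 0.48 -2.9   9.84] wz 0.28 r 0.633189148786278 now [-0.1945 -0.3596] 0.13860182203200622 F [-0.1433  0.5776 -0.2322] t 6.0
time_s: 6.88
position: [0.5578, -0.291, 0.04]
ee_rot: [[0.99, -0.141, -0.008], [-0.141, -0.99, -0.003], [-0.007, 0.004, -1.0]]
wrist_force: [-0.3, 0.1, 0.5]
gripper_width: -0.0001
finger_force: 0.0
row [0.12 0.87 0.  ] wz 0.008 r 0.633189148786278 now [-0.1887 -0.3224] 0.03999457390054434 F [-0.287   0.0814  0.4608] t 6.875
row [  9.   -36.29  -0.07] wz -0.284 r 0.7013363886181866 now [-0.1881 -0.3231] 0.04136920865239296 F [-0.3578  0.4741  0.6324] t 6.975
top ctr [-136. -167.] size [405. 126.] ang 82.8 box [[-224.0, -360.0], [-99.0, -376.0], [-48.0, 26.0], [-173.0, 41.0]]
scene ctr [ -87. -143.] size [348. 171.] ang 73.4 box [[-218.0, -285.0], [-54.0, -334.0], [45.0, -0.0], [-119.0, 48.0]]
```

```bash
python3 -m jog '255 0 -1 0 0 0 0; 255 0 -2 0 0 0 0; 255 0 -3 0 0 0 0; 255 0 -4 0 0 0 0; 255 0 -5 0 0 0 0; 255 0 -6 0 0 0 0; 255 0 -7 0 0 0 0; 255 0 -7 0 0 0 0'
python3 -c "
from h import *
look(7)
t=cv2.imread('pics/top7.png')[140:240,210:350];b=cv2.imread('pics/scene7.png')[130:230,190:330]
cv2.imwrite('pics/v7.png',np.hstack([cv2.resize(q,(400,286),interpolation=cv2.INTER_CUBIC) for q in(t,b)]))"
```

```text
time_s: 7.98
position: [0.5688, -0.2213, 0.0412]
ee_rot: [[0.99, -0.141, -0.005], [-0.141, -0.99, -0.003], [-0.004, 0.004, -1.0]]
wrist_force: [0.2, 0.2, -0.5]
gripper_width: 0.0002
finger_force: 0.0
row [  9.04 -29.23  -0.08] wz -0.283 r 0.7013363886181866 now [-0.1685 -0.2553] 0.04084718779179952 F [-0.011   0.1493  0.3912] t 8.075
top ctr [-278. -369.] size [146.  99.] ang 1.0 box [[-352.0, -321.0], [-350.0, -420.0], [-204.0, -418.0], [-206.0, -318.0]]
top ctr [-120.  -95.] size [361. 114.] ang 80.5 box [[-206.0, -264.0], [-94.0, -283.0], [-34.0, 73.0], [-147.0, 92.0]]
scene ctr [-111.  -82.] size [345.  90.] ang 73.7 box [[-202.0, -235.0], [-116.0, -260.0], [-20.0, 71.0], [-106.0, 96.0]]
```

View pics/v7.png

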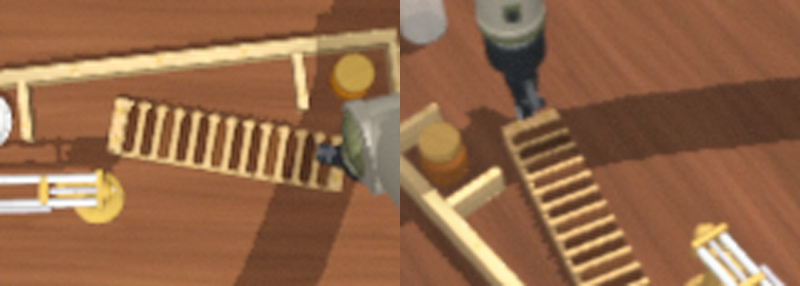

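Straight slide so far: the angle is unchanged at about -16°, and the left end is at crop (115,125), heading behind the foot. I'll continue.

```bash
python3 -m jog '255 0 -1 0 0 0 0; 255 0 -2 0 0 0 0; 255 0 -3 0 0 0 0; 255 0 -4 0 0 0 0; 255 0 -5 0 0 0 0; 255 0 -6 0 0 0 0; 255 0 -6 0 0 0 0'
python3 -c "
from h import *
look(8)
t=cv2.imread('pics/top8.png')[140:240,210:350];b=cv2.imread('pics/scene8.png')[150:285,180:330]
cv2.imwrite('pics/v8.png',np.hstack([cv2.resize(q,(400,300),interpolation=cv2.INTER_CUBIC) for q in(t,b)]))"
```

```text
time_s: 8.95
position: [0.5772, -0.1612, 0.0405]
ee_rot: [[0.99, -0.14, -0.005], [-0.14, -0.99, -0.002], [-0.005, 0.003, -1.0]]
wrist_force: [-0.4, 0.2, -1.1]
gripper_width: -0.0
finger_force: 0.0
row [  9.03 -23.2   -0.08] wz -0.283 r 0.7013363886181866 now [-0.1516 -0.1975] 0.04042879725106548 F [-0.0341 -0.2533  1.0923] t 9.05
top ctr [-257. -306.] size [152. 229.] ang 49.2 box [[-393.0, -289.0], [-220.0, -438.0], [-121.0, -324.0], [-294.0, -174.0]]
top ctr [-90. -41.] size [360. 120.] ang 75.3 box [[-194.0, -200.0], [-78.0, -231.0], [14.0, 117.0], [-102.0, 148.0]]
scene ctr [-282. -351.] size [150.  55.] ang 46.8 box [[-354.0, -387.0], [-314.0, -425.0], [-211.0, -315.0], [-251.0, -278.0]]
scene ctr [-97. -23.] size [170. 342.] ang 0.1 box [[-182.0, 148.0], [-181.0, -194.0], [-12.0, -194.0], [-12.0, 148.0]]
```

View pics/v8.png

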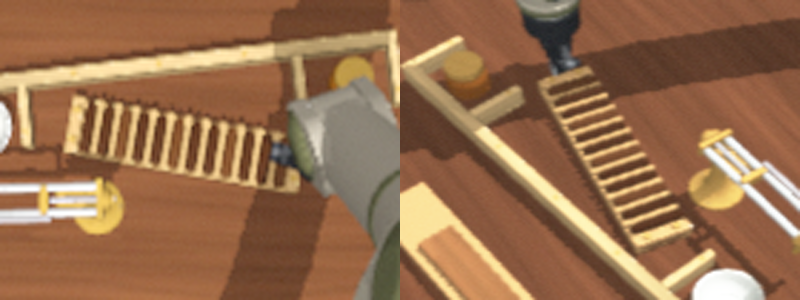

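The left end has passed behind the foot without touching. Its rear-left corner is at left crop (75,97) and its front-left at (65,150). I'll compute the remaining distance.

```bash
cat >> h.py <<'E'
def left(img=None):
    """mould rear edge / end from fine top mask, left of y limit"""
E
python3 -c "
from h import *
T=r.camera('top');S=r.camera('scene')
for n,p in dict(rl=(235.9,171.9),fl=(232.5,189)).items(): print(n,w2b(onz(T,*p,.03)))
print('S rl',w2b(onz(S,268.5,257,.03)))
# rear edge of the mould in the top view: per bay-y column, highest x of beech mask
h=cv2.cvtColor(T['img'],cv2.COLOR_BGR2HSV);k=cv2.inRange(h,(15,50,60),(30,150,255))
for y in np.arange(.19,-.10,-.01):
    xs=[x for x in np.arange(-.02,-.14,-.001) if k[tuple(int(round(v)) for v in proj(T,[*b2w(x,y),.03]))[::-1]]]
    print(round(y,3),np.round(xs[:1],3),end='; ')
"
```

```text
rl [-0.021   0.1208]
fl [-0.0883  0.1415]
S rl [-0.0275  0.1127]
0.19 [-0.02]; 0.18 [-0.131]; 0.17 []; 0.16 []; 0.15 []; 0.14 [-0.074]; 0.13 [-0.039]; 0.12 [-0.02]; 0.11 [-0.021]; 0.1 [-0.067]; 0.09 [-0.027]; 0.08 [-0.029]; 0.07 [-0.034]; 0.06 [-0.035]; 0.05 [-0.065]; 0.04 [-0.041]; 0.03 [-0.047]; 0.02 [-0.048]; 0.01 [-0.049]; -0.0 [-0.058]; -0.01 [-0.055]; -0.02 [-0.065]; -0.03 [-0.062]; -0.04 [-0.067]; -0.05 [-0.072]; -0.06 [-0.069]; -0.07 [-0.105]; -0.08 [-0.076]; -0.09 [-0.085]; -0.1 [-0.086];
```

```bash
python3 -m jog '255 0 -1 0 0 0 0; 255 0 -2 0 0 0 0; 255 0 -3 0 0 0 0; 255 0 -3.6 0 0 0 0; 255 0 -3.6 0 0 0 0'
python3 -c "
from h import *
T=r.camera('top');go(0,0,.04)
h=cv2.cvtColor(T['img'],cv2.COLOR_BGR2HSV);k=cv2.inRange(h,(15,50,60),(30,150,255));cv2.imwrite('pics/top9.png',T['img'])
for y in np.arange(.19,-.06,-.01):
    xs=[x for x in np.arange(-.01,-.14,-.001) if k[tuple(int(round(v)) for v in proj(T,[*b2w(x,y),.03]))[::-1]]]
    print(round(y,3),np.round(xs[:1],3),np.round(xs[-1:],3),end='; ')
"
```

```text
time_s: 9.78
position: [0.5822, -0.1263, 0.0405]
ee_rot: [[0.99, -0.141, -0.005], [-0.141, -0.99, -0.003], [-0.005, 0.004, -1.0]]
wrist_force: [0.4, 1.0, 0.0]
gripper_width: 0.0
finger_force: 0.0
row [  9.01 -19.62  -0.07] wz -0.283 r 0.7013363886181866 now [-0.1413 -0.1632] 0.040494596191338474 F [-0.0644 -0.4932 -0.2957] t 9.825
0.19 [-0.01] [-0.084]; 0.18 [-0.074] [-0.139]; 0.17 [-0.053] [-0.087]; 0.16 [-0.015] [-0.088]; 0.15 [-0.01] [-0.093]; 0.14 [-0.014] [-0.094]; 0.13 [-0.043] [-0.099]; 0.12 [-0.016] [-0.1]; 0.11 [-0.057] [-0.138]; 0.1 [-0.026] [-0.139]; 0.09 [-0.027] [-0.112]; 0.08 [-0.033] [-0.113]; 0.07 [-0.03] [-0.118]; 0.06 [-0.039] [-0.119]; 0.05 [-0.036] [-0.121]; 0.04 [-0.041] [-0.126]; 0.03 [-0.047] [-0.127]; 0.02 [-0.044] [-0.132]; 0.01 [-0.064] [-0.133]; -0.0 [-0.054] [-0.134]; -0.01 [-0.059] [-0.139]; -0.02 [-0.06] [-0.139]; -0.03 [-0.062] [-0.139]; -0.04 [-0.067] [-0.119]; -0.05 [-0.068] [-0.139];
```

Rear-left corner is now at about (-0.009, 0.156), and the front-left corner is at y≈0.178, inside the divider. I'll back off, rise, and come round to the front side just right of the middle.

```bash
python3 -m jog '255 0 1.5 0 0 0 0; 255 0 2 -4 0 0 0; 255 0 2 -9 0 0 0; 255 -4 -2 -10 0 0 0; 255 -8 -6 -10 0 0 0; 255 -8 -12.2 -10 0 0 0; 255 -8 -12.2 -10 0 0 0'
python3 -c "
from h import *
go(-.180,-.025,.04,-16.3)"
```

```text
time_s: 10.7
position: [0.5216, 0.0094, 0.141]
ee_rot: [[0.991, -0.136, -0.003], [-0.136, -0.991, -0.001], [-0.003, 0.002, -1.0]]
wrist_force: [-0.2, -0.6, -1.7]
gripper_width: 0.0
finger_force: 0.0
row [ 0.38  0.42 10.1 ] wz 0.007 r 0.5245383307006439 now [-0.1822 -0.0198] 0.1410320482722556 F [-0.2244 -0.6008 -1.6562] t 10.7
```

```bash
python3 -m jog '255 0 .3 4 0 0 0; 255 0 .3 8 0 0 0; 255 0 .3 10 0 0 0; 255 0 .3 10 0 0 0'
python3 -m jog '255 1 -.3 0 0 0 0; 255 2 -.6 0 0 0 0; 255 3 -.9 0 0 0 0; 255 4 -1.2 0 0 0 0; 255 5 -1.4 0 0 0 0; 255 6 -1.7 0 0 0 0; 255 6.5 -1.9 0 0 0 0; 255 6.5 -1.9 0 0 0 0'
cat >> h.py <<'E'
def cols(ys,lo=-.14):
    T=r.camera('top');go(-.1,-.025,.04,0)
    k=cv2.inRange(cv2.cvtColor(T['img'],cv2.COLOR_BGR2HSV),(15,50,60),(30,150,255));cv2.imwrite('pics/last.png',T['img'])
    for y in ys:
        xs=[x for x in np.arange(-.01,lo,-.001) if k[tuple(int(round(v)) for v in proj(T,[*b2w(x,y),.03]))[::-1]]]
        print(round(y,3),np.round(xs[:1],3),np.round(xs[-1:],3),end='; ')
E
python3 -c "
from h import *
cols(np.arange(.18,-.19,-.01))"
```

```text
time_s: 11.2
position: [0.5191, 0.0002, 0.039]
ee_rot: [[0.99, -0.143, -0.008], [-0.143, -0.99, -0.005], [-0.008, 0.006, -1.0]]
wrist_force: [-0.6, 0.1, 0.7]
gripper_width: 0.0001
finger_force: 0.0
time_s: 12.2
position: [0.5879, 0.0117, 0.0398]
ee_rot: [[0.99, -0.142, -0.004], [-0.142, -0.99, -0.003], [-0.004, 0.003, -1.0]]
wrist_force: [-0.4, 0.5, 0.5]
gripper_width: 0.0002
finger_force: 0.0
row [ 1.53 -0.63 -0.01] wz -0.284 r 0.6039284349922618 now [-0.1164 -0.0268] 0.0399291590552103 F [-0.7877  0.0715  0.4624] t 12.25
0.18 [-0.038] [-0.139]; 0.17 [-0.01] [-0.078]; 0.16 [-0.01] [-0.08]; 0.15 [-0.01] [-0.085]; 0.14 [-0.01] [-0.086]; 0.13 [-0.01] [-0.087]; 0.12 [-0.065] [-0.088]; 0.11 [-0.01] [-0.138]; 0.1 [-0.01] [-0.139]; 0.09 [-0.015] [-0.092]; 0.08 [-0.012] [-0.093]; 0.07 [-0.017] [-0.094]; 0.06 [-0.015] [-0.095]; 0.05 [-0.016] [-0.096]; 0.04 [-0.017] [-0.097]; 0.03 [-0.018] [-0.107]; 0.02 [-0.031] [-0.124]; 0.01 [-0.02] [-0.129]; -0.0 [-0.127] [-0.134]; -0.01 [] []; -0.02 [] []; -0.03 [] []; -0.04 [] []; -0.05 [-0.138] [-0.139]; -0.06 [-0.118] [-0.125]; -0.07 [-0.105] [-0.114]; -0.08 [-0.01] [-0.103]; -0.09 [-0.023] [-0.096]; -0.1 [-0.041] [-0.089]; -0.11 [-0.038] [-0.09]; -0.12 [-0.039] [-0.136]; -0.13 [-0.044] [-0.137]; -0.14 [-0.041] [-0.09]; -0.15 [-0.043] [-0.135]; -0.16 [-0.093] [-0.1]; -0.17 [-0.102] [-0.138]; -0.18 [-0.115] [-0.123];
```

```bash
python3 -m jog '255 .6 0 0 0 0 0; 255 1.2 0 0 0 0 0; 255 1.8 0 0 0 0 0; 255 2.4 0 0 0 0 0; 255 2.8 0 0 0 0 0; 255 2.8 0 0 0 0 0'
python3 -c "
from h import *
cols(np.arange(.19,-.19,-.01))"
```

```text
time_s: 13.0
position: [0.6152, 0.007, 0.0397]
ee_rot: [[0.99, -0.143, -0.005], [-0.143, -0.99, -0.003], [-0.004, 0.004, -1.0]]
wrist_force: [-2.4, -0.1, 0.6]
gripper_width: 0.0001
finger_force: 0.9
row [-1.26 -0.72 -0.03] wz -0.285 r 0.6039284349922618 now [-0.09   -0.0354] 0.039721730473793355 F [-1.9685 -1.3082  0.1539] t 13.05
0.19 [-0.01] [-0.084]; 0.18 [-0.131] [-0.139]; 0.17 [-0.01] [-0.078]; 0.16 [-0.01] [-0.08]; 0.15 [-0.074] [-0.081]; 0.14 [-0.01] [-0.078]; 0.13 [-0.01] [-0.079]; 0.12 [-0.073] [-0.08]; 0.11 [-0.01] [-0.138]; 0.1 [-0.071] [-0.139]; 0.09 [-0.01] [-0.079]; 0.08 [-0.01] [-0.081]; 0.07 [-0.071] [-0.082]; 0.06 [-0.01] [-0.079]; 0.05 [-0.073] [-0.08]; 0.04 [-0.01] [-0.081]; 0.03 [-0.014] [-0.082]; 0.02 [-0.031] [-0.079]; 0.01 [-0.049] [-0.085]; -0.0 [-0.07] [-0.094]; -0.01 [-0.088] [-0.103]; -0.02 [-0.109] [-0.112]; -0.03 [] []; -0.04 [] []; -0.05 [-0.138] [-0.139]; -0.06 [] []; -0.07 [-0.105] [-0.138]; -0.08 [-0.088] [-0.103]; -0.09 [-0.077] [-0.092]; -0.1 [-0.078] [-0.081]; -0.11 [-0.01] [-0.074]; -0.12 [-0.01] [-0.071]; -0.13 [-0.01] [-0.068]; -0.14 [-0.01] [-0.126]; -0.15 [-0.01] [-0.123]; -0.16 [-0.06] [-0.124]; -0.17 [-0.069] [-0.073]; -0.18 [-0.079] [-0.123];
```

```bash
python3 -m jog '255 .3 0 0 0 0 0; 255 .5 0 0 0 0 0; 255 .6 .1 0 0 0 0; 255 .6 .1 0 0 0 0'
python3 -c "
from h import *
go(-.09,-.08,.04,-16)"
```

```text
time_s: 13.55
position: [0.6174, 0.0063, 0.0394]
ee_rot: [[0.99, -0.141, -0.011], [-0.141, -0.99, -0.004], [-0.01, 0.005, -1.0]]
wrist_force: [-12.6, 2.5, 7.5]
gripper_width: -0.0002
finger_force: 5.8
row [ 1.01  4.25 -0.05] wz -0.004 r 0.6224814973730171 now [-0.0878 -0.0364] 0.03936300035985324 F [-12.6279   2.5069   7.4636] t 13.55
```

The force rose to 12.6 N with almost no motion, so the mould is seated. I'll back away and look.

```bash
python3 -m jog '255 -2 0 0 0 0 0; 255 -4 0 0 0 0 0; 255 -4 2 -5 0 0 0; 255 -4 4 -11 0 0 0; 255 -4 10 -15 0 0 0; 255 -4 16 -17 0 0 0; 255 -4 22 -17 0 0 0; 255 -4 28 -17 0 0 0'
python3 -m jog '255 -2 6 0 0 0 0; 255 -5 12 0 0 0 0; 255 -5 18 0 0 0 0; 255 -5 18 0 0 0 0; 255 -5 18 0 0 0 0'
python3 -c "
from h import *
cols(np.arange(.18,-.19,-.01))
S=r.camera('scene');t=cv2.imread('pics/last.png')[140:240,180:340];b=S['img'][150:300,180:340]
cv2.imwrite('pics/v10.png',np.hstack([cv2.resize(t,(400,250),interpolation=cv2.INTER_CUBIC),cv2.resize(b,(400,375),interpolation=cv2.INTER_CUBIC)[100:350]]))"
```

```text
time_s: 14.55
position: [0.5434, -0.2628, 0.2123]
ee_rot: [[0.99, -0.142, -0.002], [-0.142, -0.99, -0.005], [-0.001, 0.005, -1.0]]
wrist_force: [1.7, -0.0, -0.9]
gripper_width: 0.0
finger_force: 0.0
time_s: 15.18
position: [0.4679, -0.4317, 0.2122]
ee_rot: [[0.99, -0.143, -0.004], [-0.143, -0.99, -0.004], [-0.004, 0.004, -1.0]]
wrist_force: [-0.3, 0.6, 1.0]
gripper_width: -0.0
finger_force: 0.0
row [  7.16 -46.18  17.02] wz -0.283 r 0.6039284349922618 now [-0.2969 -0.448 ] 0.21225974856439933 F [0.6583 0.8196 0.1147] t 15.225
0.18 [-0.131] [-0.139]; 0.17 [-0.01] [-0.078]; 0.16 [-0.01] [-0.08]; 0.15 [-0.074] [-0.081]; 0.14 [-0.01] [-0.078]; 0.13 [-0.01] [-0.079]; 0.12 [-0.073] [-0.08]; 0.11 [-0.01] [-0.138]; 0.1 [-0.071] [-0.139]; 0.09 [-0.01] [-0.079]; 0.08 [-0.01] [-0.081]; 0.07 [-0.071] [-0.078]; 0.06 [-0.01] [-0.079]; 0.05 [-0.073] [-0.08]; 0.04 [-0.01] [-0.081]; 0.03 [-0.01] [-0.078]; 0.02 [-0.072] [-0.079]; 0.01 [-0.01] [-0.081]; -0.0 [-0.07] [-0.082]; -0.01 [-0.01] [-0.079]; -0.02 [-0.01] [-0.08]; -0.03 [-0.074] [-0.081]; -0.04 [-0.01] [-0.082]; -0.05 [-0.072] [-0.079]; -0.06 [-0.01] [-0.08]; -0.07 [-0.01] [-0.082]; -0.08 [-0.071] [-0.079]; -0.09 [-0.01] [-0.08]; -0.1 [-0.074] [-0.081]; -0.11 [-0.01] [-0.082]; -0.12 [-0.01] [-0.079]; -0.13 [-0.073] [-0.08]; -0.14 [-0.01] [-0.081]; -0.15 [-0.01] [-0.078]; -0.16 [] []; -0.17 [] []; -0.18 [] [];
```

View pics/v10.png

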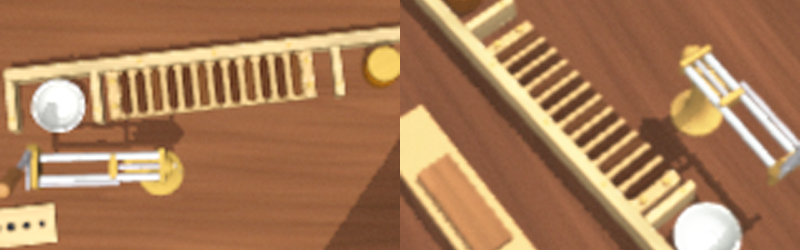

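The mould lies flat against the board along its whole length. Its front edge is straight to about 1 mm, and it spans y from about +0.175 to -0.155, between the inner dividers. The arm is clear, so I'll hand in.

```bash
python3 -c "
from workcell import r
print(r.finish_job())"
```

```text
the job is handed in; nothing more can be done
None
```

The mould is in its bay, flat against the back board between the inner dividers, with no contact with the cutter or bystanders seen; I handed the job in at about 15 s, and no verdict came back.

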